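Find the heavy tin by feel and ballast the stacking bins

ROBOT

A 6-joint arm with a two-finger parallel gripper is mounted at the origin on the work surface. World frame = base frame: x ahead of the robot, y to its left, z up, the work surface at z = 0. Lengths are in mm, angles in rad, forces in N, time in s.
With the tool pointing down it reaches from about 275 to 1000 mm from the base axis. Payload 8.4 kg.
Tool frame: the origin (TCP) lies at the very end of the fingers, on their centre line; the grasp point (between the pads) lies 19 mm behind it; z points along the fingers, x is the direction in which the jaws open and shut, and the axes are right-handed (so a half turn about z gives the same grasp; the last joint's range is limited). The gripper opens to 85 mm and grips with 20 to 120 N. Pads are 22 mm wide; open, the fingers measure 114 mm over their backs; the gripper's body (76 mm by 85 mm) begins 54 mm behind the grasp point. The pads swing forward as they close: fully open they stand 13 mm farther back than shut.
Start: joints at [1.14, 0.353, 1.633, -0, 1.155, -0.002], TCP at [259.861, 568.419, 231.281] pointing down, gripper open.
Joint ranges: [-2.63, 2.63], [-0.92, 2.1], [0.06, 2.66], [-1.3, 4.44], [0, 2.69], [-3.02, 3.02]. Speed limits (rad/s): [2.22, 2.22, 2.79, 3.14, 3.14, 3.14].

INTERFACE

Orientations are given as [roll, pitch, yaw] about the fixed x, y, z axes, in that order (R = Rz(yaw) Ry(pitch) Rx(roll)).
In Python, from rig import sense, grab_frame, calibration, sign_off gives the robot as it stands.
- The arm moves only by the tool servo_tool, never from a script. Its argument "series" is one flat list of numbers, 4 for each row, row after row: the shift along the world's x, y, z in m, then the turn about the world's z in degrees. In form: [x, y, z, yaw, x, y, z, yaw, ...]. A call has 1 to 8 rows; each row shifts and turns the commanded pose from where the row before left it; what a row does not reach is not made up. A row lasts 1/12 s, in which the tool goes at most 41.7 mm and 7.16 degrees, less where a joint would pass 70% of its speed; a pose out of reach is approached as far as the arm can. A call is refused whole if a number of a shift passes 0.0417 or a number of a turn 7.16, either way. A call with a gripper value outside its range is refused whole. "gripper" is the finger opening in m, from 0 to 0.0854, set as the call begins (left out, the last holds). The fingers move at their own pace and stop on an object; "newtons" is the grip in N (left out, the last holds). Time passes only in rows, so rows that do not move let the fingers close. It gives the time, the measured TCP pose, the force and the opening at its end, in the units of the state.
- sense(): the state, without advancing time (a new reading comes with each control period).
- grab_frame(name): name is "side" or "top"; returns the picture (384x512x3 uint8, blue, green, red); there is no depth.
- calibration(name): a dict with "fx", "fy", "cx", "cy" (pixels), "rvec" (rotation vector, rad) and "tvec" (3), from world to camera coordinates, as OpenCV has them. Camera axes: x right, y down, z forward; pixel columns grow to the right and rows downward; lengths in mm; the calibration is good to about 2 mm. A picture is of the moment at which its call begins. calibration takes no time and is no camera call.
- sign_off(): hands the job in, once; it reports no verdict.
The state is a dict: "clock": time; "qpos": joint angles; "qvel": joint speeds; "joint_efforts": joint torques, N m; "eef_pos": TCP position; "tcp_rot": TCP orientation; "contact_force": force on the tool from outside, world axes, zero at the start; "wrist_torque": the same for the moment, N m; "opening": opening from 0.0 (shut) to 1.0 (fully open).
Only numpy, scipy, OpenCV 4.12 (cv2) and the standard library are available. Lean on these libraries where they do the work, as an engineer would, in place of code of your own. Each camera call takes 0.05 s, during which the arm holds its last target. There are 200 camera calls.

TASK

Wind is coming up on the roof, so weigh the bins down: of the three identical enamel tins, find the one that is clearly heavier by lifting them, set it flat inside the plain open bin, and leave the two lighter tins upright on the bench, outside the bins. Then lift the divided bin by its upright grip and stack it squarely on the plain bin, so that its foot drops inside the rim and it sits fully down. Drop or tip nothing and leave the cup, the mouthguard box and the two jump handles where they are.

Things in the scene. Friction and masses are not known exactly. Their poses are not given: they have to be found in the camera images.
- tin_a: one of three identical shut white enamel tins, upright on the bench: 96 mm long (x), 54 wide (y), 44 high; steel hinge on one short end, latch on the other, each standing out up to 7 mm (look only). Origin: centre of underside, z up. Contents unseen: any one of the three is heavy, 0.50 to 0.70 kg in all; the other two weigh 0.19 to 0.26 kg each.
- tin_b: one of three identical shut white enamel tins, upright on the bench: 96 mm long (x), 54 wide (y), 44 high; steel hinge on one short end, latch on the other, each standing out up to 7 mm (look only). Origin: centre of underside, z up. Contents unseen: any one of the three is heavy, 0.50 to 0.70 kg in all; the other two weigh 0.19 to 0.26 kg each.
- tin_c: one of three identical shut white enamel tins, upright on the bench: 96 mm long (x), 54 wide (y), 44 high; steel hinge on one short end, latch on the other, each standing out up to 7 mm (look only). Origin: centre of underside, z up. Contents unseen: any one of the three is heavy, 0.50 to 0.70 kg in all; the other two weigh 0.19 to 0.26 kg each.
- bin: plain open black plastic bin, empty at the start, loose, 0.45 kg: outside 172 mm (x) by 132 mm (y) by 70 mm high (178 by 138 mm at the lip), walls 6 mm, floor 8 mm thick, so inside 160 by 120 mm. Origin: centre of its underside, z up.
- caddy: divided black bin, loose, 0.25 kg: 172 (x) by 132 mm (y), rim 75 mm up; 12 mm wall along x rises mid-way as a grip 90 mm long, 12 thick, 75 to 110 mm up. Foot below, 152 by 112 mm, 10 deep (lowest 4 mm: 142 by 102), fits inside the plain bin's rim with 4 mm play a side; seated, underside 60 mm above the plain bin's. Either way round. Origin: centre of the foot's underside, z up.
- cup: bystander: clear glass cup, 76 mm across, 95 mm high, upright; origin at the centre of its underside.
- guard_box: bystander: mint green mouthguard box 80 x 85 x 28 mm; origin at the centre of its underside.
- handle_a: bystander: steel jump handle 150 mm long (x), 26 mm thick, lying down; origin at the middle of its underside.
- handle_b: bystander: the other steel jump handle, alike.
Not all that is in view belongs to the job. What is shaped like the caddy but brown or white is not meant.

How it is judged:
By the outcome, as a careful person would: the job done as asked, in the order asked, and still so for the second after the job is handed in, with the robot touching nothing.
It also fails if it takes over 72 s, if anything falls off the work surface, if the arm or the gripper's body presses on something with over 40 N, if the wrist force passes 120 N, or if a joint passes its speed limit or range.

## Working session

There is one attempt and no reset: what is moved stays moved. The work goes in short steps, Python scripts to look and compute and a tool call to move; the robot and the scene stay as the last step left them, time stands still between calls to the robot, and variables do not carry over. Pictures are saved under pics/ and viewed, about 8 in all and at most 12, crops included, and the job is handed in when it is done.

Besides the shell and the picture viewer there is one more tool, called after "Request:" by a JSON object that holds its "api" and its "payload", one argument or row to a line. servo_tool: Moves the arm, as the interface text tells. Its arguments: {"type":"object","properties":{"series":{"type":"array"},"gripper":{"type":"number"},"newtons":{"type":"number"}},"required":["series"]}

```bash
mkdir -p pics; ls; python3 - <<'E'
from rig import *
import cv2
for n in("side","top"):
    cv2.imwrite(f"pics/{n}0.png",cv2.resize(grab_frame(n),(800,600),interpolation=cv2.INTER_CUBIC))
    c=calibration(n);R=cv2.Rodrigues(__import__('numpy').array(c['rvec'],float))[0];print(n,c,-R.T@c['tvec'])
print(sense())
E
```

```text
pics
side {'fx': 494.3349708062422, 'fy': 494.3349708062422, 'cx': 255.9824643362428, 'cy': 183.94382808597945, 'rvec': array([ 2.22108379, -0.11252246,  0.08664969]), 'tvec': array([-487.7502156 ,  106.82665445, 1500.43818542])} [  335.95901865 -1172.94180579  1005.96521471]
top {'fx': 472.52033460129843, 'fy': 472.52033460129843, 'cx': 263.0528525466211, 'cy': 194.37572931507688, 'rvec': array([ 2.14807376, -2.20931413,  0.06256594]), 'tvec': array([ 114.88443108,  517.21964519, 1710.50283525])} [ 397.60232904   78.89562201 1744.19678134]
{'clock': 0.1, 'qpos': array([ 1.13959214e+00,  3.53612682e-01,  1.63403539e+00, -1.79970358e-05,
        1.15522313e+00, -2.37773857e-03]), 'qvel': array([ 0.00123183, -0.00284087, -0.00133103, -0.00123754, -0.00047543,
       -0.00042642]), 'joint_efforts': array([-1.17582855e-03, -6.06355405e+01, -3.42816353e+01, -8.29510668e-05,
        4.02518504e-03, -8.80078517e-06]), 'eef_pos': array([259.69305442, 568.02813094, 230.62608869]), 'tcp_rot': array([3.14157924e+00, 1.27857966e-03, 1.14197715e+00]), 'contact_force': array([-0.62386042,  0.13639062, -0.67169538]), 'wrist_torque': array([-0.04326213, -0.01055186, -0.03173423]), 'opening': 1.0027023383040696}
```

View pics/side0.png

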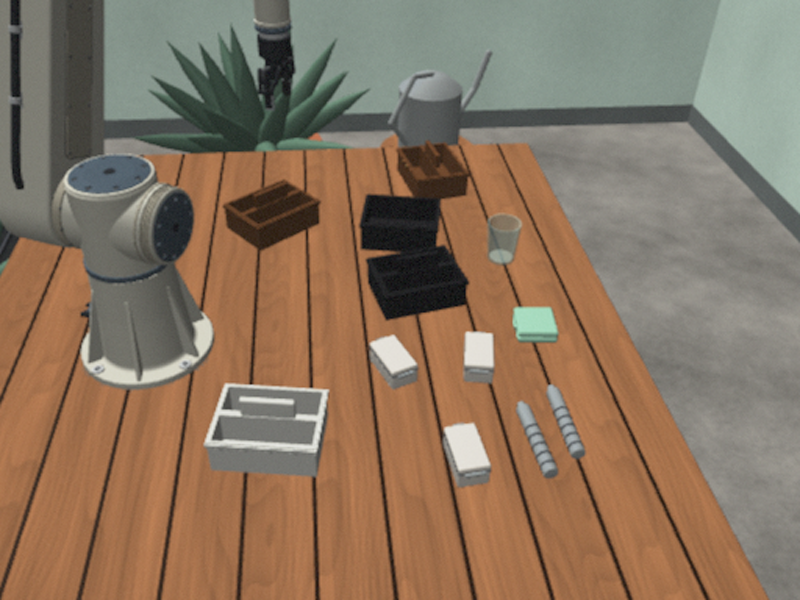

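View pics/top0.png

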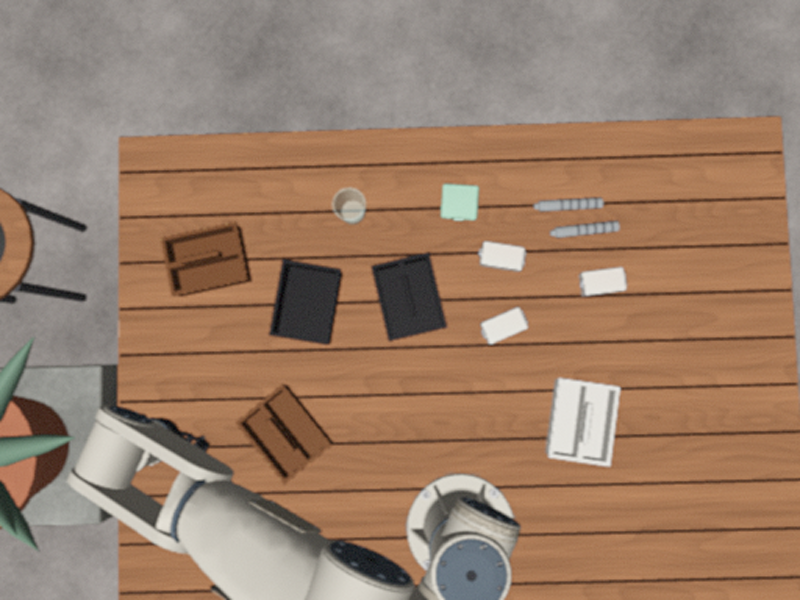

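```bash
cat > h.py <<'E'
from rig import *
import cv2, numpy as np
def crop(img,u0,v0,u1,v1,s,g=1.0):
    c=img[v0:v1,u0:u1].astype(float)/255
    c=cv2.resize((np.clip(c,0,1)**g*255).astype(np.uint8),None,fx=s,fy=s,interpolation=cv2.INTER_CUBIC)
    for u in range((u0+9)//10*10,u1,10): cv2.line(c,(int((u+.5-u0)*s),0),(int((u+.5-u0)*s),6),(0,255,255),1); cv2.putText(c,str(u),(int((u+.5-u0)*s),16),0,.35,(0,255,255))
    for v in range((v0+9)//10*10,v1,10): cv2.line(c,(0,int((v+.5-v0)*s)),(6,int((v+.5-v0)*s)),(0,255,255),1); cv2.putText(c,str(v),(8,int((v+.5-v0)*s)+4),0,.35,(0,255,255))
    return c
def PM(n):
    c=calibration(n);K=np.array([[c['fx'],0,c['cx']],[0,c['fy'],c['cy']],[0,0,1]])
    return K@np.c_[cv2.Rodrigues(np.array(c['rvec'],float))[0],np.array(c['tvec'],float)]
def atz(n,uv,z):
    P=PM(n);H=np.c_[P[:,0],P[:,1],P[:,2]*z+P[:,3]]
    p=np.linalg.solve(H,np.r_[np.array(uv,float),1]);return p[:2]/p[2]
def tri(us,ut):
    X=cv2.triangulatePoints(PM('side'),PM('top'),np.array(us,float),np.array(ut,float)).ravel();return X[:3]/X[3]
E
python3 - <<'E'
from h import *
t=grab_frame('top');s=grab_frame('side')
cv2.imwrite('raw_t.png',t);cv2.imwrite('raw_s.png',s)
a=crop(t,170,155,295,225,6,.4);b=crop(s,225,120,305,205,5,.4);c=crop(s,230,205,320,315,4,1.)
cv2.imwrite('pics/c1.png',a)
o=np.zeros((450,790,3),np.uint8);o[:b.shape[0],:b.shape[1]]=b;o[:c.shape[0],420:420+c.shape[1]]=c;cv2.imwrite('pics/c2.png',o)
hsv=cv2.cvtColor(t,cv2.COLOR_BGR2HSV)
m=((hsv[...,1]<40)&(hsv[...,2]>190)).astype(np.uint8)
m[:150]=0;m[225:]=0;m[:,:300]=0
cs,_=cv2.findContours(m,cv2.RETR_EXTERNAL,cv2.CHAIN_APPROX_NONE)
for k in cs:
    if cv2.contourArea(k)<150: continue
    r=cv2.minAreaRect(k);q=cv2.boxPoints(r);p=np.array([atz('top',x,44) for x in q])
    print(r,'ctr',p.mean(0).round(1),'edges',[(np.linalg.norm(d).round(1),np.degrees(np.arctan2(d[1],d[0])).round(1)) for d in np.diff(p,axis=0)])
E
```

```text
((322.3189697265625, 208.0775909423828), (14.575016021728516, 26.786516189575195), 66.80140686035156) ctr [ 463.1 -111.6] edges [(np.float64(96.5), np.float64(-68.4)), (np.float64(52.3), np.float64(-159.0)), (np.float64(96.3), np.float64(111.5))]
((386.1725158691406, 179.54367065429688), (14.604090690612793, 26.763153076171875), 82.40535736083984) ctr [ 559.3 -344.8] edges [(np.float64(96.4), np.float64(-84.0)), (np.float64(52.7), np.float64(-175.2)), (np.float64(96.2), np.float64(96.0))]
((320.76007080078125, 163.30923461914062), (27.5983829498291, 14.369403839111328), 8.746162414550781) ctr [ 625.2 -111.8] edges [(np.float64(52.4), np.float64(-10.6)), (np.float64(99.7), np.float64(-100.5)), (np.float64(52.4), np.float64(169.2))]
```

View pics/c1.png

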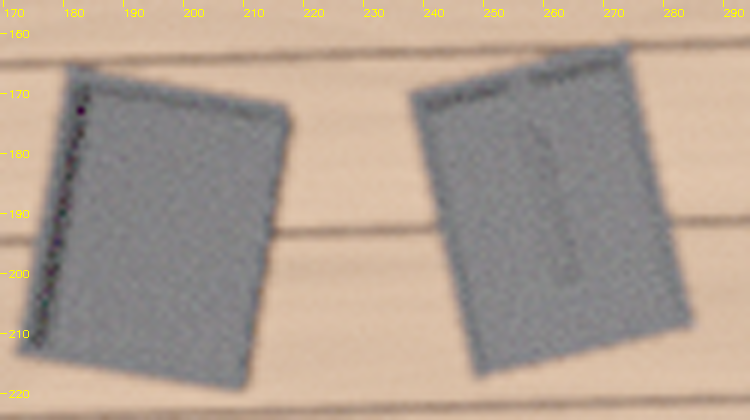

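View pics/c2.png

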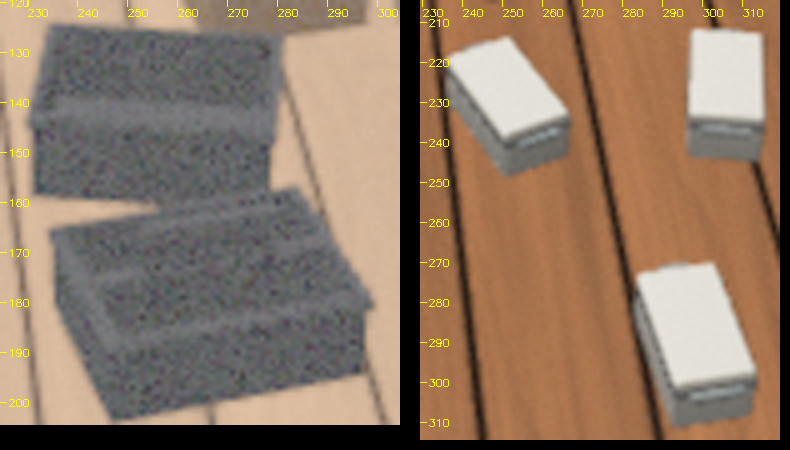

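```bash
python3 - <<'E'
from h import *
def rep(n,S,T,z):
    p=np.array([atz('top',t,z) for t in T]);print(n,'at z',z,'ctr',p.mean(0).round(1),'sides',[(np.linalg.norm(d).round(1),np.degrees(np.arctan2(d[1],d[0])).round(1)) for d in np.roll(p,-1,0)-p])
    for s,t in zip(S,T):
        if s is not None: print('  tri',tri(s,t).round(1))
rep('caddy',[(283.9,156.9),(299.1,180.5),(246.5,189.5),(234.5,165.5)],[(238.2,169.8),(274.3,161.7),(285.2,208.7),(249.2,217.3)],75)
rep('bin',[(281.1,127.1),None,(230.5,143.9),(234.5,124.5)],[(180.8,165.7),(217.7,172.2),(210.3,219.5),(172.5,213.2)],70)
print('grip',[atz('top',(170+u/6-.5,155+v/6-.5),110).round(1) for u,v in [(538,123),(570,280)]])
c=lambda L:np.mean(L,0)
for s,t in [(c([(236.5,220),(252.3,214),(266.3,232.7),(250.3,239)]),(322.3,208.1)),(c([(283.8,273.8),(302.8,270.3),(313,297.5),(293.3,301.5)]),(386.2,179.5)),(c([(297.5,211.5),(315,212),(315.5,234.5),(296.8,234)]),(320.8,163.3))]: print('tin',tri(s,t).round(1))
E
```

```text
caddy at z 75 ctr [534.5 103.9] sides [(np.float64(131.6), np.float64(-79.0)), (np.float64(171.6), np.float64(-168.7)), (np.float64(130.7), np.float64(101.8)), (np.float64(173.4), np.float64(11.6))]
  tri [606.1 186.1  69.3]
  tri [633.4  56.2  65.3]
  tri [463.1  22.6  66.4]
  tri [436.1 151.1  68. ]
bin at z 70 ctr [530.  340.6] sides [(np.float64(134.4), np.float64(-101.7)), (np.float64(170.5), np.float64(169.9)), (np.float64(136.5), np.float64(79.0)), (np.float64(172.0), np.float64(-10.8))]
  tri [628.4 392.5  61.7]
  tri [432.5 289.9  63.2]
  tri [457.9 424.9  61.2]
grip [array([581.7, 110.8]), array([490.1,  94.8])]
tin [ 463.6 -112.5   35.2]
tin [ 559.9 -346.9   35.8]
tin [ 626.1 -112.8   36.2]
```

Request:
{"api": "servo_tool", "payload": {
  "series": [0.0085, -0.0283, -0.003, -1.83, 0.0085, -0.0283, -0.003, -1.83, 0.0085, -0.0283, -0.003, -1.83, 0.0085, -0.0283, -0.003, -1.83, 0.0085, -0.0283, -0.003, -1.83, 0.0085, -0.0283, -0.003, -1.83, 0.0085, -0.0283, -0.003, -1.83, 0.0085, -0.0283, -0.003, -1.83],
  "gripper": 0.0854,
  "newtons": 50
}}

```text
clock: 0.87
eef_pos: [327.9, 340.6, 207.1]
tcp_rot: [3.142, 0.0, 0.885]
contact_force: [0.5, -0.5, -0.8]
opening: 0.999
```

Request:
{"api": "servo_tool", "payload": {
  "series": [0.0085, -0.0283, -0.005, -1.83, 0.0085, -0.0283, -0.005, -1.83, 0.0085, -0.0283, -0.005, -1.83, 0.0085, -0.0283, -0.005, -1.83, 0.0085, -0.0283, -0.005, -1.83, 0.0085, -0.0283, -0.005, -1.83, 0.0085, -0.0283, -0.005, -1.83, 0.0085, -0.0283, -0.005, -1.83]
}}

```text
clock: 1.53
eef_pos: [396.0, 114.2, 167.2]
tcp_rot: [3.141, -0.0, 0.63]
contact_force: [1.0, 0.8, 0.6]
opening: 0.998
```

Request:
{"api": "servo_tool", "payload": {
  "series": [0.0085, -0.0283, -0.009, -1.83, 0.0085, -0.0283, -0.009, -1.83, 0.0085, -0.0283, -0.009, -1.83, 0.0085, -0.0283, -0.009, -1.83, 0.0085, -0.0283, -0.009, -1.83, 0.0085, -0.0283, -0.009, -1.83, 0.0085, -0.0283, -0.009, -1.83, 0.0085, -0.0283, -0.009, -1.83]
}}

```text
clock: 2.2
eef_pos: [464.1, -112.4, 94.8]
tcp_rot: [3.142, -0.0, 0.374]
contact_force: [0.9, 0.1, 1.0]
opening: 0.999
```

Request:
{"api": "servo_tool", "payload": {
  "series": [0, 0, 0, 0, 0, 0, 0, 0]
}}

```text
clock: 2.37
eef_pos: [463.7, -111.9, 94.7]
tcp_rot: [-3.141, 0.001, 0.373]
contact_force: [0.4, -0.2, 0.4]
opening: 1.001
```

Request:
{"api": "servo_tool", "payload": {
  "series": [0, 0, -0.02, 0, 0, 0, -0.02, 0, 0, 0, -0.02, 0, 0, 0, -0.015, 0, 0, 0, -0.008, 0]
}}

```text
clock: 2.78
eef_pos: [462.7, -109.6, 11.1]
tcp_rot: [-3.14, 0.002, 0.377]
contact_force: [-0.9, 0.4, 0.7]
opening: 0.995
```

Request:
{"api": "servo_tool", "payload": {
  "series": [0, 0, 0, 0, 0, 0, 0, 0, 0, 0, 0, 0, 0, 0, 0, 0, 0, 0, 0, 0, 0, 0, 0, 0, 0, 0, 0, 0],
  "gripper": 0.04
}}

```text
clock: 3.37
eef_pos: [464.4, -110.7, 13.3]
tcp_rot: [3.141, -0.001, 0.376]
contact_force: [-0.6, 2.3, 8.4]
opening: 0.621
```

Request:
{"api": "servo_tool", "payload": {
  "series": [0, 0, 0.005, 0, 0, 0, 0.01, 0, 0, 0, 0.01, 0, 0, 0, 0.01, 0, 0, 0, 0.005, 0, 0, 0, 0, 0, 0, 0, 0, 0, 0, 0, 0, 0]
}}

```text
clock: 4.03
eef_pos: [463.7, -110.8, 52.2]
tcp_rot: [-3.142, 0.0, 0.375]
contact_force: [0.8, 0.4, -3.1]
opening: 0.627
```

Request:
{"api": "servo_tool", "payload": {
  "series": [0, 0, 0, 0, 0, 0, 0, 0]
}}

```text
clock: 4.2
eef_pos: [463.5, -110.7, 51.8]
tcp_rot: [-3.141, 0.001, 0.375]
contact_force: [-0.5, -0.2, -2.2]
opening: 0.623
```

Request:
{"api": "servo_tool", "payload": {
  "series": [0, 0, -0.012, 0, 0, 0, -0.012, 0, 0, 0, -0.01, 0, 0, 0, -0.005, 0, 0, 0, 0, 0]
}}

```text
clock: 4.62
eef_pos: [463.4, -110.7, 12.9]
tcp_rot: [-3.141, 0.001, 0.376]
contact_force: [-0.3, -0.4, -1.8]
opening: 0.626
```

Request:
{"api": "servo_tool", "payload": {
  "series": [0, 0, 0, 0, 0, 0, 0, 0, 0, 0, 0, 0, 0, 0, 0, 0, 0, 0, 0, 0],
  "gripper": 0.0854
}}

```text
clock: 5.03
eef_pos: [464.0, -110.8, 13.3]
tcp_rot: [3.141, -0.0, 0.375]
contact_force: [-0.7, 0.0, -0.2]
opening: 1.004
```

Request:
{"api": "servo_tool", "payload": {
  "series": [0, 0, 0.02, 0, 0, 0, 0.03, 0, 0, 0, 0.03, 0]
}}

```text
clock: 5.28
eef_pos: [462.9, -110.5, 93.6]
tcp_rot: [-3.14, 0.002, 0.375]
contact_force: [1.7, -0.1, 0.1]
opening: 0.999
```

Request:
{"api": "servo_tool", "payload": {
  "series": [0.0203, -0.0001, 0, -4.03, 0.0203, -0.0001, 0, -4.03, 0.0203, -0.0001, 0, -4.03, 0.0203, -0.0001, 0, -4.03, 0.0203, -0.0001, 0, -4.03, 0.0203, -0.0001, 0, -4.03, 0.0203, -0.0001, 0, -4.03, 0.0203, -0.0001, 0, -4.03]
}}

```text
clock: 5.95
eef_pos: [627.1, -111.5, 93.2]
tcp_rot: [-3.142, 0.0, -0.191]
contact_force: [-0.0, -0.2, 0.0]
opening: 0.998
```

Request:
{"api": "servo_tool", "payload": {
  "series": [0, 0, 0, 0]
}}

```text
clock: 6.03
eef_pos: [630.1, -111.7, 93.6]
tcp_rot: [-3.141, -0.004, -0.191]
contact_force: [0.1, 0.3, 0.1]
opening: 1.0
```

Request:
{"api": "servo_tool", "payload": {
  "series": [0, 0, -0.02, 0, 0, 0, -0.02, 0, 0, 0, -0.02, 0, 0, 0, -0.013, 0, 0, 0, -0.007, 0]
}}

```text
clock: 6.45
eef_pos: [624.7, -111.3, 11.4]
tcp_rot: [3.142, 0.003, -0.187]
contact_force: [-1.0, -0.2, -0.0]
opening: 1.003
```

Request:
{"api": "servo_tool", "payload": {
  "series": [0, 0, 0, 0, 0, 0, 0, 0, 0, 0, 0, 0, 0, 0, 0, 0, 0, 0, 0, 0, 0, 0, 0, 0],
  "gripper": 0.04
}}

```text
clock: 6.95
eef_pos: [627.1, -111.8, 14.5]
tcp_rot: [3.142, -0.002, -0.187]
contact_force: [-1.0, -0.3, 6.4]
opening: 0.625
```

Request:
{"api": "servo_tool", "payload": {
  "series": [0, 0, 0.005, 0, 0, 0, 0.01, 0, 0, 0, 0.01, 0, 0, 0, 0.01, 0, 0, 0, 0.005, 0, 0, 0, 0, 0, 0, 0, 0, 0, 0, 0, 0, 0]
}}

```text
clock: 7.62
eef_pos: [626.0, -111.5, 53.1]
tcp_rot: [-3.142, 0.0, -0.187]
contact_force: [-0.1, 0.3, -1.6]
opening: 0.619
```

Request:
{"api": "servo_tool", "payload": {
  "series": [0, 0, 0, 0, 0, 0, 0, 0]
}}

```text
clock: 7.78
eef_pos: [625.9, -111.5, 52.7]
tcp_rot: [3.142, 0.001, -0.187]
contact_force: [0.8, 0.1, -1.4]
opening: 0.621
```

Request:
{"api": "servo_tool", "payload": {
  "series": [0, 0, -0.012, 0, 0, 0, -0.012, 0, 0, 0, -0.01, 0, 0, 0, -0.005, 0, 0, 0, -0.0005, 0]
}}

```text
clock: 8.2
eef_pos: [624.9, -111.3, 14.3]
tcp_rot: [3.142, 0.004, -0.187]
contact_force: [-12.9, 1.9, 27.9]
opening: 0.621
```

Request:
{"api": "servo_tool", "payload": {
  "series": [0, 0, 0, 0, 0, 0, 0, 0, 0, 0, 0, 0, 0, 0, 0, 0, 0, 0, 0, 0],
  "gripper": 0.0854
}}

```text
clock: 8.62
eef_pos: [626.2, -111.6, 13.4]
tcp_rot: [3.142, 0.0, -0.187]
contact_force: [0.5, -0.2, 0.1]
opening: 1.005
```

Request:
{"api": "servo_tool", "payload": {
  "series": [0, 0, 0.02, 0, 0, 0, 0.03, 0, 0, 0, 0.03, 0]
}}

```text
clock: 8.87
eef_pos: [625.3, -111.4, 93.5]
tcp_rot: [3.142, 0.003, -0.187]
contact_force: [0.9, 0.9, -0.4]
opening: 0.998
```

Request:
{"api": "servo_tool", "payload": {
  "series": [-0.0083, -0.0292, 0, 2, -0.0083, -0.0292, 0, 2, -0.0083, -0.0292, 0, 2, -0.0083, -0.0292, 0, 2, -0.0083, -0.0292, 0, 2, -0.0083, -0.0292, 0, 2, -0.0083, -0.0292, 0, 2, -0.0083, -0.0292, 0, 2]
}}

```text
clock: 9.53
eef_pos: [559.3, -346.6, 93.6]
tcp_rot: [-3.142, 0.0, 0.094]
contact_force: [0.2, -0.6, -0.5]
opening: 0.997
```

Request:
{"api": "servo_tool", "payload": {
  "series": [0, 0, 0, 0, 0, 0, 0, 0]
}}

```text
clock: 9.7
eef_pos: [559.2, -346.5, 93.5]
tcp_rot: [-3.141, 0.0, 0.089]
contact_force: [0.1, 0.1, -0.2]
opening: 0.999
```

Request:
{"api": "servo_tool", "payload": {
  "series": [0, 0, -0.02, 0, 0, 0, -0.02, 0, 0, 0, -0.02, 0, 0, 0, -0.013, 0, 0, 0, -0.007, 0]
}}

```text
clock: 10.12
eef_pos: [559.2, -343.4, 11.8]
tcp_rot: [-3.14, 0.002, 0.093]
contact_force: [-0.4, -0.2, -0.3]
opening: 1.001
```

Request:
{"api": "servo_tool", "payload": {
  "series": [0, 0, 0, 0, 0, 0, 0, 0, 0, 0, 0, 0, 0, 0, 0, 0, 0, 0, 0, 0, 0, 0, 0, 0],
  "gripper": 0.04,
  "newtons": 70
}}

```text
clock: 10.62
eef_pos: [560.6, -345.5, 15.1]
tcp_rot: [3.141, -0.001, 0.092]
contact_force: [-0.1, 1.5, 5.8]
opening: 0.621
```

Request:
{"api": "servo_tool", "payload": {
  "series": [0, 0, 0.005, 0, 0, 0, 0.01, 0, 0, 0, 0.01, 0, 0, 0, 0.01, 0, 0, 0, 0.005, 0, 0, 0, 0, 0, 0, 0, 0, 0, 0, 0, 0, 0]
}}

```text
clock: 11.28
eef_pos: [559.6, -345.0, 53.5]
tcp_rot: [-3.141, 0.0, 0.092]
contact_force: [-0.1, 0.3, -5.8]
opening: 0.617
```

Request:
{"api": "servo_tool", "payload": {
  "series": [0, 0, 0, 0, 0, 0, 0, 0]
}}

```text
clock: 11.45
eef_pos: [559.5, -345.0, 53.2]
tcp_rot: [-3.141, 0.001, 0.092]
contact_force: [0.1, 0.5, -5.7]
opening: 0.617
```

Request:
{"api": "servo_tool", "payload": {
  "series": [0, 0, 0.02, 0, 0, 0, 0.03, 0, 0, 0, 0.03, 0, 0, 0.01, 0.03, 1, 0, 0.018, 0.027, 2.2]
}}

```text
clock: 11.87
eef_pos: [559.9, -318.4, 192.2]
tcp_rot: [3.14, -0.0, 0.147]
contact_force: [0.5, -0.3, -4.7]
opening: 0.618
```

Request:
{"api": "servo_tool", "payload": {
  "series": [-0.0012, 0.0286, 0, 3.1, -0.0012, 0.0286, 0, 3.1, -0.0012, 0.0286, 0, 3.1, -0.0012, 0.0286, 0, 3.1, -0.0012, 0.0286, 0, 3.1, -0.0012, 0.0286, 0, 3.1, -0.0012, 0.0286, 0, 3.1, -0.0012, 0.0286, 0, 3.1]
}}

```text
clock: 12.53
eef_pos: [549.8, -87.0, 190.5]
tcp_rot: [-3.141, 0.0, 0.583]
contact_force: [-0.0, -0.1, -5.4]
opening: 0.617
```

Request:
{"api": "servo_tool", "payload": {
  "series": [-0.0012, 0.0286, 0, 3.1, -0.0012, 0.0286, 0, 3.1, -0.0012, 0.0286, 0, 3.1, -0.0012, 0.0286, 0, 3.1, -0.0012, 0.0286, 0, 3.1, -0.0012, 0.0286, 0, 3.1, -0.0012, 0.0286, 0, 3.1, -0.0012, 0.0286, 0, 3.1]
}}

```text
clock: 13.2
eef_pos: [540.2, 141.8, 190.5]
tcp_rot: [-3.141, 0.0, 1.016]
contact_force: [0.9, 0.2, -4.7]
opening: 0.617
```

Request:
{"api": "servo_tool", "payload": {
  "series": [-0.0012, 0.0286, 0, 3.1, -0.0012, 0.0286, 0, 3.1, -0.0012, 0.0286, 0, 3.1, -0.0012, 0.0286, 0, 3.1, -0.0012, 0.0286, 0, 3.1, -0.0012, 0.0286, 0, 3.1, -0.0012, 0.02, 0, 3.1, 0, 0.008, 0, 0.5]
}}

```text
clock: 13.87
eef_pos: [531.7, 342.9, 190.4]
tcp_rot: [-3.141, -0.001, 1.406]
contact_force: [0.5, -0.5, -5.3]
opening: 0.62
```

Request:
{"api": "servo_tool", "payload": {
  "series": [0, 0, 0, 0, 0, 0, 0, 0]
}}

```text
clock: 14.03
eef_pos: [531.9, 339.5, 190.2]
tcp_rot: [-3.141, 0.001, 1.401]
contact_force: [-0.0, -0.2, -5.6]
opening: 0.621
```

Request:
{"api": "servo_tool", "payload": {
  "series": [-0.002, 0.001, -0.025, -0.7, 0, 0, -0.03, 0, 0, 0, -0.03, 0, 0, 0, -0.03, 0, 0, 0, -0.02, 0, 0, 0, -0.015, 0, 0, 0, -0.008, 0, 0, 0, 0, 0]
}}

```text
clock: 14.7
eef_pos: [529.4, 339.0, 31.0]
tcp_rot: [-3.139, 0.003, 1.387]
contact_force: [-0.8, -0.3, -5.6]
opening: 0.62
```

Request:
{"api": "servo_tool", "payload": {
  "series": [0, 0, -0.003, 0, 0, 0, -0.002, 0, 0, 0, 0, 0]
}}

```text
clock: 14.95
eef_pos: [530.9, 341.1, 28.6]
tcp_rot: [3.141, -0.001, 1.388]
contact_force: [0.4, -0.2, -5.9]
opening: 0.617
```

Request:
{"api": "servo_tool", "payload": {
  "series": [0, 0, -0.001, 0, 0, 0, -0.001, 0, 0, 0, 0, 0]
}}

```text
clock: 15.2
eef_pos: [530.4, 341.2, 26.1]
tcp_rot: [3.141, -0.0, 1.389]
contact_force: [-0.3, -1.2, -5.7]
opening: 0.617
```

Request:
{"api": "servo_tool", "payload": {
  "series": [0, 0, -0.001, 0, 0, 0, -0.001, 0, 0, 0, 0, 0]
}}

```text
clock: 15.45
eef_pos: [530.2, 341.0, 23.6]
tcp_rot: [-3.141, 0.0, 1.389]
contact_force: [-1.0, 0.2, -5.5]
opening: 0.619
```

Request:
{"api": "servo_tool", "payload": {
  "series": [0, 0, -0.001, 0, 0, 0, 0, 0, 0, 0, 0, 0]
}}

```text
clock: 15.7
eef_pos: [530.2, 341.1, 23.1]
tcp_rot: [3.142, -0.0, 1.389]
contact_force: [-3.1, -1.5, 0.3]
opening: 0.62
```

Request:
{"api": "servo_tool", "payload": {
  "series": [0, 0, 0, 0, 0, 0, 0, 0, 0, 0, 0, 0, 0, 0, 0, 0],
  "gripper": 0.07
}}

```text
clock: 16.03
eef_pos: [530.6, 341.2, 23.0]
tcp_rot: [3.141, -0.001, 1.389]
contact_force: [0.9, 0.4, -0.5]
opening: 0.817
```

Request:
{"api": "servo_tool", "payload": {
  "series": [0, 0, 0.01, 0, 0, 0, 0.025, 0, 0, 0, 0.035, 0, 0, 0, 0.035, 0, 0, 0, 0.035, 0, 0, 0, 0.03, 0]
}}

```text
clock: 16.53
eef_pos: [530.6, 341.2, 196.2]
tcp_rot: [3.14, -0.001, 1.389]
contact_force: [0.0, -0.4, 0.7]
opening: 0.819
```

Request:
{"api": "servo_tool", "payload": {
  "series": [0.0006, -0.0297, 0, 2.72, 0.0006, -0.0297, 0, 2.72, 0.0006, -0.0297, 0, 2.72, 0.0006, -0.0297, 0, 2.72, 0.0006, -0.0297, 0, 2.72, 0.0006, -0.0297, 0, 2.72, 0.0006, -0.0297, 0, 2.72, 0.0006, -0.0297, 0, 2.72],
  "gripper": 0.045
}}

```text
clock: 17.2
eef_pos: [535.0, 102.1, 193.7]
tcp_rot: [3.141, 0.0, 1.771]
contact_force: [1.1, -0.5, -0.5]
opening: 0.527
```

Request:
{"api": "servo_tool", "payload": {
  "series": [0, 0, 0, 0, 0, 0, 0, 0]
}}

```text
clock: 17.37
eef_pos: [535.2, 102.2, 193.6]
tcp_rot: [3.141, -0.0, 1.766]
contact_force: [0.7, -0.2, -0.5]
opening: 0.526
```

```bash
python3 - <<'E'
from h import *
t=grab_frame('top');s=grab_frame('side');cv2.imwrite('raw_t2.png',t);cv2.imwrite('raw_s2.png',s)
a=crop(t,160,150,295,230,5,.5);cv2.imwrite('pics/t2.png',a)
print(sense()['eef_pos'],sense()['tcp_rot'])
E
```

```text
[535.30228508 103.78471784 193.39710658] [ 3.14066361e+00 -3.17514011e-04  1.76755967e+00]
```

View pics/t2.png

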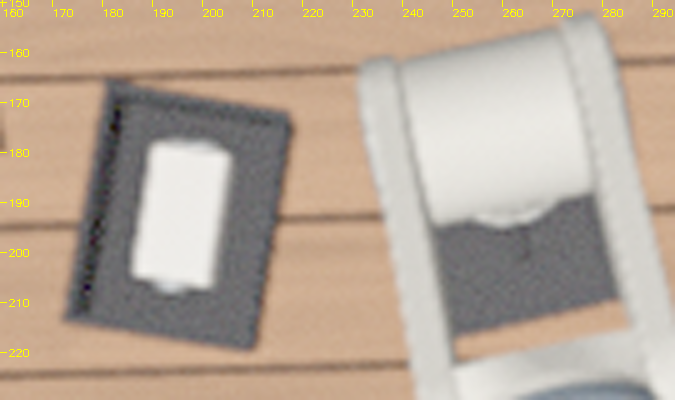

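```bash
cat > fit.py <<'E'
from h import *
from scipy.optimize import minimize
def box(L,W,z): return [(sx*L/2,sy*W/2,z) for sx in(-1,1) for sy in(-1,1)]
BIN=np.array(box(178,138,70)+box(172,132,0),float)
CAD=np.array(box(172,132,75)+box(172,132,10)+box(90,12,110),float)
TIN=np.array(box(96,54,52)+box(96,54,8),float)
S=8
def hull(P,M,p):
    c,s=np.cos(p[2]),np.sin(p[2]);X=np.c_[M[:,0]*c-M[:,1]*s+p[0],M[:,0]*s+M[:,1]*c+p[1],M[:,2]+(p[3] if len(p)>3 else 0),np.ones(len(M))]
    q=X@P.T;return cv2.convexHull((q[:,:2]/q[:,2:]).astype(np.float32))[:,0]
def fit(img,n,M,p0,roi,dark=True,thr=None):
    u0,v0,u1,v1=roi;P=PM(n);g=cv2.cvtColor(img,cv2.COLOR_BGR2GRAY)[v0:v1,u0:u1]
    t=thr or cv2.threshold(g,0,255,cv2.THRESH_OTSU)[0]
    big=cv2.resize(g,None,fx=S,fy=S,interpolation=cv2.INTER_CUBIC);m=((big<t) if dark else (big>t)).astype(np.uint8)
    cs=max(cv2.findContours(m,cv2.RETR_EXTERNAL,cv2.CHAIN_APPROX_NONE)[0],key=cv2.contourArea)
    m[:]=0;cv2.fillPoly(m,[cv2.convexHull(cs)],1)
    def cost(p):
        h=hull(P,M,p);k=np.zeros_like(m);cv2.fillPoly(k,[np.round((h-[u0-.5,v0-.5])*S*16).astype(np.int32)],1,shift=4)
        return np.count_nonzero(k!=m)
    p0=np.array(p0,float);sim=np.vstack([p0]+[p0+np.eye(len(p0))[i]*([6,6,.06,6][i]) for i in range(len(p0))])
    r=minimize(cost,p0,method='Nelder-Mead',options=dict(initial_simplex=sim,maxiter=300,xatol=1e-3,fatol=.5))
    return r.x.round(3),r.fun/m.sum(),t
E
python3 - <<'E'
from fit import *
a,b=cv2.imread('raw_t.png'),cv2.imread('raw_t2.png')
for t in (60,75,90):
  print('bin',fit(a,'top',BIN,[530,340,-.185],(165,158,225,226),thr=t))
  print('cad',fit(a,'top',CAD,[535,104,.2],(230,156,292,223),thr=t))
print('tin',fit(b,'top',TIN,[530,341,-.18],(182,172,210,210),dark=False))
s=cv2.imread('raw_s.png')
print('cad side',fit(s,'side',CAD,[535,104,.2],(230,157,305,208),thr=75))
E
```

```text
bin (array([ 5.32516e+02,  3.43346e+02, -1.96000e-01]), np.float64(0.03919368475950407), 60)
cad (array([5.37007e+02, 1.05413e+02, 2.05000e-01]), np.float64(0.0461183956964911), 60)
bin (array([ 5.34163e+02,  3.42623e+02, -2.12000e-01]), np.float64(0.2449094294111448), 75)
cad (array([5.37057e+02, 1.05490e+02, 2.15000e-01]), np.float64(0.32212946647794566), 75)
bin (array([ 5.33121e+02,  3.45978e+02, -1.83000e-01]), np.float64(0.322700351171445), 90)
cad (array([5.40580e+02, 1.06304e+02, 1.92000e-01]), np.float64(0.3876983298538622), 90)
tin (array([ 5.33276e+02,  3.45526e+02, -1.68000e-01]), np.float64(0.09290650895712271), 130.0)
cad side (array([5.35766e+02, 9.37380e+01, 1.99000e-01]), np.float64(0.23770223725764744), 75)
```

Request:
{"api": "servo_tool", "payload": {
  "series": [0, 0, -0.03, 0, 0, 0, -0.03, 0, 0, 0, -0.03, 0, 0, 0, -0.018, 0, 0, 0, -0.007, 0, 0, 0, 0, 0]
}}

```text
clock: 17.97
eef_pos: [534.0, 104.2, 76.4]
tcp_rot: [-3.139, -0.0, 1.77]
contact_force: [0.1, -0.3, -0.2]
opening: 0.531
```

Request:
{"api": "servo_tool", "payload": {
  "series": [0, 0, 0, 0, 0, 0, 0, 0, 0, 0, 0, 0, 0, 0, 0, 0, 0, 0, 0, 0, 0, 0, 0, 0, 0, 0, 0, 0],
  "gripper": 0.0,
  "newtons": 70
}}

```text
clock: 18.55
eef_pos: [536.2, 103.9, 79.2]
tcp_rot: [3.139, -0.0, 1.768]
contact_force: [-1.3, 3.0, 7.9]
opening: 0.129
```

Request:
{"api": "servo_tool", "payload": {
  "series": [0, 0, 0, 0, 0, 0, 0, 0]
}}

```text
clock: 18.72
eef_pos: [536.2, 103.9, 79.2]
tcp_rot: [3.139, -0.0, 1.768]
contact_force: [-1.6, 2.9, 7.9]
opening: 0.133
```

Request:
{"api": "servo_tool", "payload": {
  "series": [0, 0, 0.005, 0, 0, 0, 0.015, 0, 0, 0, 0.02, 0, 0, 0, 0.02, 0, 0, 0, 0.02, 0, 0, 0, 0.02, 0, 0, 0, 0.01, 0]
}}

```text
clock: 19.3
eef_pos: [535.8, 103.4, 190.4]
tcp_rot: [3.139, 0.0, 1.768]
contact_force: [0.1, 0.3, -2.4]
opening: 0.13
```

Request:
{"api": "servo_tool", "payload": {
  "series": [-0.0003, 0.0148, 0, -1.44, -0.0003, 0.0148, 0, -1.44, -0.0003, 0.0148, 0, -1.44, -0.0003, 0.0148, 0, -1.44, -0.0003, 0.0148, 0, -1.44, -0.0003, 0.0148, 0, -1.44, -0.0003, 0.0148, 0, -1.44, -0.0003, 0.0148, 0, -1.44]
}}

```text
clock: 19.97
eef_pos: [532.2, 222.2, 187.4]
tcp_rot: [-3.141, 0.001, 1.566]
contact_force: [-0.1, 0.0, -3.2]
opening: 0.13
```

Request:
{"api": "servo_tool", "payload": {
  "series": [-0.0003, 0.0148, 0, -1.44, -0.0003, 0.0148, 0, -1.44, -0.0003, 0.0148, 0, -1.44, -0.0003, 0.0148, 0, -1.44, -0.0003, 0.0148, 0, -1.44, -0.0003, 0.0148, 0, -1.44, -0.0003, 0.0148, 0, -1.44, -0.0003, 0.0148, 0, -1.44]
}}

```text
clock: 20.63
eef_pos: [529.8, 340.6, 187.3]
tcp_rot: [-3.141, 0.001, 1.365]
contact_force: [0.4, 0.3, -2.9]
opening: 0.131
```

Request:
{"api": "servo_tool", "payload": {
  "series": [0, 0, 0, 0, 0, 0, 0, 0, 0, 0, 0, 0, 0, 0, 0, 0]
}}

```text
clock: 20.97
eef_pos: [530.1, 339.3, 187.5]
tcp_rot: [-3.141, 0.001, 1.366]
contact_force: [0.1, -0.4, -3.1]
opening: 0.126
```

```bash
python3 - <<'E'
from h import *
t=grab_frame('top');s=grab_frame('side');cv2.imwrite('raw_t3.png',t);cv2.imwrite('raw_s3.png',s)
a=crop(t,160,150,235,240,5,.5);b=crop(s,220,80,295,175,5,.5)
o=np.zeros((500,790,3),np.uint8);o[:a.shape[0],:a.shape[1]]=a;o[:b.shape[0],400:400+b.shape[1]]=b;cv2.imwrite('pics/p3.png',o)
print(sense()['eef_pos'],sense()['tcp_rot'])
E
```

```text
[530.27061913 339.44970849 187.74341919] [-3.14145319e+00  3.28798136e-04  1.36599567e+00]
```

View pics/p3.png

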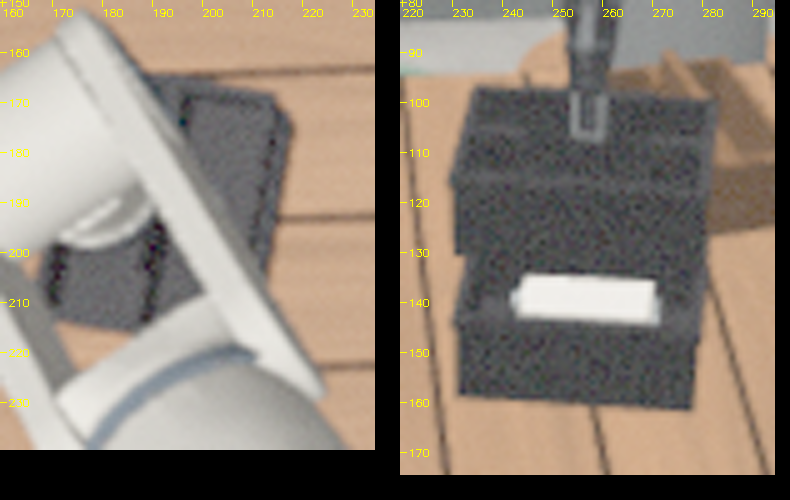

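```bash
python3 - <<'E'
from h import *
P=PM('side');T=PM('top')
def pr(P,p,l,z):
    c,s=np.cos(p[2]),np.sin(p[2]);q=P@np.array([p[0]+c*l[0]-s*l[1],p[1]+s*l[0]+c*l[1],z,1]);return q[:2]/q[2]
cad=(530.3,339.4,-.205);b=(530.5,340.5,-.196)
for nm,p,l,z,o in [('cad rim NL',cad,(-86,-66),183.5,(229.9,115.9)),('cad rim NR',cad,(86,-66),183.5,(281.5,116.9)),('cad rim FR',cad,(86,66),183.5,(283,99.5)),('cad rim FL',cad,(-86,66),183.5,(234.7,96.9)),
 ('cad bot NL',cad,(-86,-66),118.5,(230.5,129.5)),
 ('bin lip NL',b,(-89,-69),70,(230.5,144.1)),('bin lip NR',b,(89,-69),70,(279.5,147.5)),('bin base NL',b,(-86,-66),0,(231.1,158.5)),('bin base NR',b,(86,-66),0,(277.9,161.5)),('bin lip FR0',b,(89,69),70,(281.1,127.1)),('bin lip FL0',b,(-89,69),70,(234.5,124.5))]:
    print(nm,pr(P,p,l,z).round(1),'obs-pred',(np.array(o)-pr(P,p,l,z)).round(1))
for nm,p,l,z,o in [('bin HL',b,(89,69),70,(181,165.6)),('bin LL',b,(-89,69),70,(172.5,213.2)),('bin LR lip',b,(-89,-69),70,(210.3,219.5)),('bin LR base',b,(-86,-66),0,(210.3,219.5)),('bin HR',b,(89,-69),70,(217.7,172.2)),('cad LL',cad,(-86,66),183.5,(168.5,211.9)),('cad HR',cad,(86,-66),183.5,(214.5,168.5))]:
    print('T',nm,pr(T,p,l,z).round(1),'obs-pred',(np.array(o)-pr(T,p,l,z)).round(1))
E
```

```text
cad rim NL [230.3 113.4] obs-pred [-0.4  2.5]
cad rim NR [281.3 116.7] obs-pred [0.2 0.2]
cad rim FR [283.2  98.4] obs-pred [-0.2  1.1]
cad rim FL [235.2  95.3] obs-pred [-0.5  1.6]
cad bot NL [230.4 130. ] obs-pred [ 0.1 -0.5]
bin lip NL [229.8 142.3] obs-pred [0.7 1.8]
bin lip NR [280.6 145.5] obs-pred [-1.1  2. ]
bin base NL [230.9 158.4] obs-pred [0.2 0.1]
bin base NR [278.7 161.5] obs-pred [-0.8 -0. ]
bin lip FR0 [282.2 125.4] obs-pred [-1.1  1.7]
bin lip FL0 [234.4 122.4] obs-pred [0.1 2.1]
T bin HL [180.8 164.8] obs-pred [0.2 0.8]
T bin LL [171.8 213.8] obs-pred [ 0.7 -0.6]
T bin LR lip [210.  220.3] obs-pred [ 0.3 -0.8]
T bin LR base [211.8 219.7] obs-pred [-1.5 -0.2]
T bin HR [218.7 171.1] obs-pred [-1.   1.1]
T cad LL [165.9 211.9] obs-pred [ 2.6 -0. ]
T cad HR [214.6 168. ] obs-pred [-0.1  0.5]
```

Request:
{"api": "servo_tool", "payload": {
  "series": [0, 0.0012, -0.01, 0.4, 0, 0, -0.01, 0, 0, 0, -0.01, 0, 0, 0, -0.005, 0, 0, 0, 0, 0, 0, 0, 0, 0]
}}

```text
clock: 21.57
eef_pos: [529.9, 341.2, 152.0]
tcp_rot: [-3.141, 0.001, 1.373]
contact_force: [0.1, 0.8, -2.5]
opening: 0.132
```

Request:
{"api": "servo_tool", "payload": {
  "series": [0, 0, -0.002, 0, 0, 0, -0.002, 0, 0, 0, -0.001, 0, 0, 0, 0, 0]
}}

```text
clock: 21.9
eef_pos: [530.2, 341.4, 147.8]
tcp_rot: [3.142, -0.0, 1.373]
contact_force: [0.3, -0.1, -3.2]
opening: 0.132
```

Request:
{"api": "servo_tool", "payload": {
  "series": [0, 0, -0.001, 0, 0, 0, -0.001, 0, 0, 0, 0, 0]
}}

```text
clock: 22.15
eef_pos: [530.2, 341.4, 145.7]
tcp_rot: [-3.142, 0.0, 1.373]
contact_force: [-0.2, -0.0, -1.9]
opening: 0.131
```

Request:
{"api": "servo_tool", "payload": {
  "series": [0, 0, -0.001, 0, 0, 0, -0.001, 0, 0, 0, 0, 0]
}}

```text
clock: 22.4
eef_pos: [530.1, 341.4, 143.5]
tcp_rot: [-3.141, 0.0, 1.373]
contact_force: [0.7, -0.2, -1.9]
opening: 0.13
```

Request:
{"api": "servo_tool", "payload": {
  "series": [0, 0, -0.001, 0, 0, 0, -0.001, 0, 0, 0, 0, 0]
}}

```text
clock: 22.65
eef_pos: [530.1, 341.3, 141.5]
tcp_rot: [-3.141, 0.0, 1.373]
contact_force: [0.3, 0.6, -2.2]
opening: 0.127
```

Request:
{"api": "servo_tool", "payload": {
  "series": [0, 0, -0.001, 0, 0, 0, 0, 0, 0, 0, 0, 0]
}}

```text
clock: 22.9
eef_pos: [530.2, 341.4, 140.7]
tcp_rot: [-3.142, 0.0, 1.373]
contact_force: [-0.7, 0.4, -1.6]
opening: 0.129
```

Request:
{"api": "servo_tool", "payload": {
  "series": [0, 0, -0.001, 0, 0, 0, 0, 0, 0, 0, 0, 0]
}}

```text
clock: 23.15
eef_pos: [530.2, 341.4, 139.7]
tcp_rot: [-3.142, 0.0, 1.373]
contact_force: [0.2, 0.9, -2.8]
opening: 0.128
```

Request:
{"api": "servo_tool", "payload": {
  "series": [0, 0, -0.001, 0, 0, 0, 0, 0, 0, 0, 0, 0]
}}

```text
clock: 23.4
eef_pos: [530.3, 341.6, 139.2]
tcp_rot: [3.141, -0.0, 1.373]
contact_force: [-2.7, -0.2, 2.3]
opening: 0.128
```

Request:
{"api": "servo_tool", "payload": {
  "series": [0, 0, 0, 0, 0, 0, 0, 0, 0, 0, 0, 0, 0, 0, 0, 0, 0, 0, 0, 0],
  "gripper": 0.045
}}

```text
clock: 23.82
eef_pos: [530.3, 341.4, 138.7]
tcp_rot: [3.142, -0.0, 1.373]
contact_force: [0.3, -0.2, 0.9]
opening: 0.525
```

Request:
{"api": "servo_tool", "payload": {
  "series": [0, 0, 0.01, 0, 0, 0, 0.02, 0, 0, 0, 0.03, 0, 0, 0, 0.03, 0, 0, 0, 0.03, 0]
}}

```text
clock: 24.23
eef_pos: [530.1, 341.3, 260.7]
tcp_rot: [-3.142, 0.0, 1.373]
contact_force: [0.7, 0.9, 0.4]
opening: 0.528
```

Request:
{"api": "servo_tool", "payload": {
  "series": [-0.015, -0.035, 0, 0, -0.015, -0.035, 0, 0, -0.015, -0.035, 0, 0, -0.015, -0.035, 0, 0, -0.015, -0.035, 0, 0, -0.015, -0.035, 0, 0, -0.015, -0.035, 0, 0, 0, 0, 0, 0]
}}

```text
clock: 24.9
eef_pos: [422.2, 92.0, 259.2]
tcp_rot: [-3.141, 0.002, 1.371]
contact_force: [-0.3, 0.5, 0.7]
opening: 0.528
```

```bash
python3 - <<'E'
from h import *
t=grab_frame('top');s=grab_frame('side');cv2.imwrite('raw_t4.png',t);cv2.imwrite('raw_s4.png',s)
a=crop(t,160,110,420,235,3,.6);b=crop(s,215,80,375,315,2.3,.6)
cv2.imwrite('pics/t4.png',a);cv2.imwrite('pics/s4.png',b)
print(sense()['eef_pos'],sense()['clock'])
E
```

```text
[425.19504008  95.48736733 259.77626579] 25.0
```

View pics/t4.png

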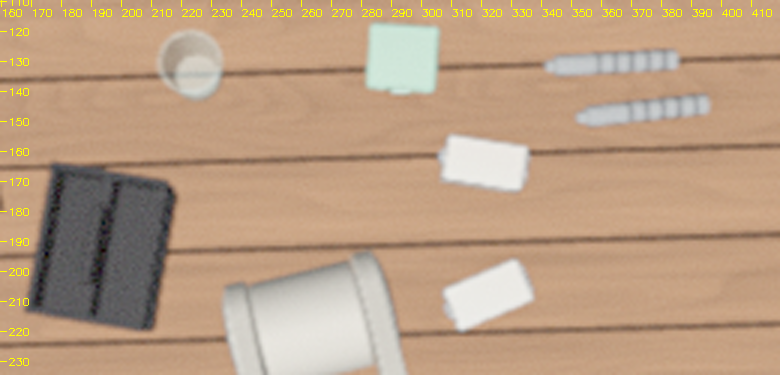

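View pics/s4.png

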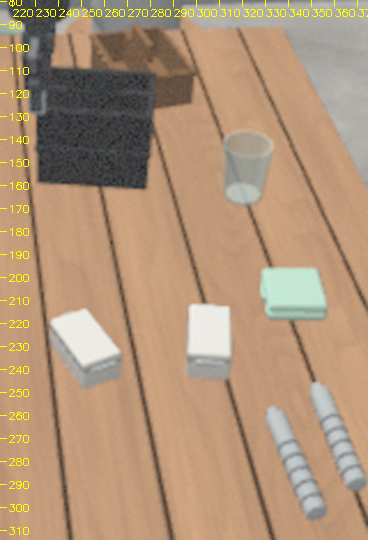

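```bash
python3 -c "
from rig import *
print(sign_off(), sense()['clock'])"
```

```text
the job is handed in; nothing more can be done
the job is handed in; nothing more can be done
```

The job is done and handed in at about 25 s. The heavy tin is flat in the plain bin, and the divided bin is stacked squarely and fully down on top of it.

- **Finding the heavy tin:** I lifted all three. Two read about 2.2 N and 1.5 N on the wrist. The third, the one nearest the side camera, read about 5.7 N (about 0.58 kg), so it went into the bin. The other two were set back where they stood. The second went down a little firmly, at about 28 N.
- **Stacking:** the divided bin went down with no sideways force. It met resistance only at the seated height: the tool stopped at 139.2 mm, where 139.2 was predicted.
- **Last pictures:** the stack is square, both light tins are upright on the bench, and the cup, mouthguard box and handles look unmoved. I judged this by eye and did not measure it again.
- **Checks that disagreed:** heights measured from the two cameras came out about 5 to 9 mm too low throughout. I used the given heights instead, and the contacts agreed with them. Outline fits from the top camera read roughly 3 to 4 mm off near the bin. I corrected for that using the gripped tin's known position and the side view before lowering.

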